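# Test the curved safety contact strip

### The arm

A 6-joint arm with a two-finger parallel gripper is mounted at the origin on a cart in front of the work surface, level with it; the furniture and walls round the work are solid. World frame = base frame: x ahead of the robot, y to its left, z up, the work surface at z = 0. Lengths are in mm, angles in rad, forces in N, time in s.
With the tool pointing down it reaches from about 375 to 750 mm from the base axis. Payload 9 kg.
Tool frame: the origin (TCP) lies on the front face of the gripper's body, between the roots of the fingers; the fingertips stand 73 mm ahead of it and the grasp point (between the pads) lies 54 mm ahead of it; z points along the fingers, y is the line along which they close (so a half turn about z gives the same grasp; the last joint's range is limited). The gripper opens to 85 mm and grips with 20 to 120 N. Pads are 22 mm wide; open, the fingers measure 114 mm over their backs; the gripper's body (76 mm by 85 mm) begins 54 mm behind the grasp point. The pads swing forward as they close: fully open they stand 13 mm farther back than shut.
Start: joints at [-1.397, 0.104, 0.097, 1.564, 0, 1.353], TCP at [229.123, -554.555, 303.931] pointing down, gripper open.
Joint ranges: [-2.99, 2.99], [-0.84, 1.86], [-1.1, 1.16], [-1.84, 2.11], [-1.51, 1.56], [-3.14, 3.14]. Speed limits (rad/s): [2.22, 2.22, 2.57, 3.14, 3.14, 3.14].

### API

Orientations are given as a unit quaternion [x, y, z, w].
In Python, from plant import monitor, vision, job gives the robot as it stands.
- The arm moves only by the tool step_arm, never from a script. Its argument "plan" is one flat list of numbers, 4 for each row, row after row: the shift along the tool's x, y, z in mm, then the turn about the tool's z in degrees. In form: [dx, dy, dz, roll, dx, dy, dz, roll, ...]. A call has 1 to 12 rows; each row is the pose to reach, as a shift and turn from the pose commanded when the call began, along the tool's axes at that moment; what a row does not reach only later rows make up. A row lasts 1/12 s, in which the tool goes at most 41.7 mm and 7.16 degrees, less where a joint would pass 70% of its speed; a pose out of reach is approached as far as the arm can. A call with a gripper value outside its range is refused whole. "claw" is the opening, from -1 (shut) to 1 (fully open), set as the call begins (left out, the last holds). The fingers move at their own pace and stop on an object; "force" is the grip in N (left out, the last holds). Time passes only in rows, so rows that repeat a pose let the fingers close. It gives the time, the measured TCP pose, the force, the opening and the grip force at its end, in the units of the state.
- monitor.get_obs(): the state, without advancing time (a new reading comes with each control period).
- vision.camera(name): name is "side" or "top"; returns the picture (480x640x3 uint8, blue, green, red); there is no depth.
- vision.calibration(name): a dict with "mtx" (3x3 intrinsics, pixels), "k1" (the pictures are not rectified: a ray, as slopes to the right and down, at radius r is drawn at 1 + k1 r^2 times it, then the intrinsics apply), "R" (3x3) and "t" (3): a world point X has camera coordinates R X + t. Camera axes: x right, y down, z forward; pixel columns grow to the right and rows downward; lengths in mm; the calibration is good to about 2 mm. A picture is of the moment at which its call begins. calibration takes no time and is no camera call.
- job.sign_off(): hands the job in; it is judged then, once.
The state is a dict: "time": time; "q": joint angles; "joint_velocities": joint speeds; "joint_torque": joint torques, N m; "ee_pos": TCP position; "tool_rot": TCP orientation; "force": force on the tool from outside, world axes, zero at the start; "ft_torque": the same for the moment, N m; "grip_width": opening from 0.0 (shut) to 1.0 (fully open); "grip_force": force on a finger pad.
Only numpy, scipy, OpenCV 4.12 (cv2) and the standard library are available. Lean on these libraries where they do the work, as an engineer would, in place of code of your own. Each camera call takes 0.05 s, during which the arm holds its last target. There are 200 camera calls.

### The job

Test the safety contact strip on the bench: with the tip of the closed fingers, run along the top of its curved black-and-yellow bar from the blue end to the grey end, pressing it lightly so that the bar sinks a few millimetres under all five sections in turn but never to its stop. Then lift clear so that the bar springs back; do not shift or lift the strip, and leave the cup, the tin and the ring beside it where they stand.

Things in the scene. Friction and masses are not known exactly. Their poses are not given: they have to be found in the camera images.
- strip_housing: Base of the safety contact strip: a curved aluminium rail, 36 mm wide on a 48 mm foot, 34 mm high, with a blue end block at one end and a grey one at the other (both 36 mm high, lower than the bar). It stands loose on the bench under its own weight (2.5 kg) and may stand at any angle. Origin: underside, below the middle of the bar. The bar follows an arc of 200 mm radius whose centre lies 200 mm along this frame's +x; the blue end is towards +y.
- contact_bar (a joint): How far the sprung bar on top of the rail is pressed down, m: 0 at rest, 0.012 at its bottom stop. The whole bar sinks level, wherever it is pressed. It starts to sink at about 2 N, is 5 mm down at about 5 N and bottoms at about 9 N; it springs back when released.
- section_1: Section 1 of 5 of the bar, counted from the blue end: yellow, 44 mm long and 24 mm wide, made of two blocks, flat on top, flush with its neighbours. Origin: centre of its top face (52 mm above the bench at rest); x points along the bar from the blue end towards the grey end, z up. The arc bends by 0.22 rad from one section to the next.
- section_2: Section 2 of 5 of the bar, counted from the blue end: black, 44 mm long and 24 mm wide, made of two blocks, flat on top, flush with its neighbours. Origin: centre of its top face (52 mm above the bench at rest); x points along the bar from the blue end towards the grey end, z up. The arc bends by 0.22 rad from one section to the next.
- section_3: Section 3 of 5 of the bar, counted from the blue end: yellow, 44 mm long and 24 mm wide, made of two blocks, flat on top, flush with its neighbours. Origin: centre of its top face (52 mm above the bench at rest); x points along the bar from the blue end towards the grey end, z up. The arc bends by 0.22 rad from one section to the next.
- section_4: Section 4 of 5 of the bar, counted from the blue end: black, 44 mm long and 24 mm wide, made of two blocks, flat on top, flush with its neighbours. Origin: centre of its top face (52 mm above the bench at rest); x points along the bar from the blue end towards the grey end, z up. The arc bends by 0.22 rad from one section to the next.
- section_5: Section 5 of 5 of the bar, counted from the blue end: yellow, 44 mm long and 24 mm wide, made of two blocks, flat on top, flush with its neighbours. Origin: centre of its top face (52 mm above the bench at rest); x points along the bar from the blue end towards the grey end, z up. The arc bends by 0.22 rad from one section to the next.
- test_cup_a: Bystander: steel test cup, 43 mm across, 50 mm high, 75 to 95 mm from the bar's middle line, on either side. Origin: centre of its underside.
- tin_bench_b: Bystander: round aluminium moisture tin, 59 mm across, 36 mm high, 75 to 95 mm from the bar's middle line, on either side. Origin: centre of its underside.
- cutter_ring: Bystander: low steel cutter ring, 67 mm across, 20 mm high, 75 to 95 mm from the bar's middle line, on either side. Origin: centre of its underside.

How it is judged:
By the outcome, as a careful person would: the job done as asked, in the order asked, and still so for the second after the job is handed in, with the robot touching nothing.
It also fails if it takes over 40 s, if anything falls off the work surface, if the arm or the gripper's body presses on something with over 40 N, if the wrist force passes 120 N, or if a joint passes its speed limit or range.

## Working session

There is one attempt and no reset: what is moved stays moved. The work goes in short steps, Python scripts to look and compute and a tool call to move; the robot and the scene stay as the last step left them, time stands still between calls to the robot, and variables do not carry over. Pictures are saved under pics/ and viewed, at most 10 in all, crops included, and the job is handed in when it is done.

Besides the shell and the picture viewer there is one more tool, called after "Call:" in YAML: its name, and indented under it one key for each argument. step_arm: Moves the arm, as the interface text tells. Its arguments: {"type":"object","properties":{"plan":{"type":"array"},"claw":{"type":"number"},"force":{"type":"number"}},"required":["plan"]}

```bash
mkdir -p pics; ls; python3 - <<'E'
from plant import monitor, vision
import cv2
for n in("top","side"):
    cv2.imwrite(f"pics/{n}0.png",vision.camera(n)); c=vision.calibration(n); print(n,c)
print(monitor.get_obs())
E
```

```text
pics
top {'mtx': array([[565.2363031 ,   0.        , 311.21802795],
       [  0.        , 565.2363031 , 229.60216526],
       [  0.        ,   0.        ,   1.        ]]), 'k1': 0.057537772115767154, 'R': array([[-2.85641991e-02, -9.99588211e-01, -2.73783021e-03],
       [-9.97110388e-01,  2.86860564e-02, -7.03419057e-02],
       [ 7.03914772e-02,  7.20658750e-04, -9.97519183e-01]]), 't': array([139.37807402, 546.72750872, 880.76783842])}
side {'mtx': array([[526.40583089,   0.        , 316.73724332],
       [  0.        , 526.40583089, 233.49811256],
       [  0.        ,   0.        ,   1.        ]]), 'k1': 0.0020164171510749485, 'R': array([[ 0.99387089, -0.1099358 , -0.01160878],
       [-0.04963477, -0.34994108, -0.93545584],
       [ 0.0987777 ,  0.93029853, -0.35325289]]), 't': array([-545.60101228,  132.01635072,  688.44436252])}
{'time': 0.1, 'q': array([-1.39671728e+00,  1.04630833e-01,  9.65578176e-02,  1.56385300e+00,
       -1.88708129e-05,  1.35311675e+00]), 'joint_velocities': array([ 0.00016894, -0.00089871,  0.00205149,  0.00088929, -0.00048159,
       -0.00030313]), 'joint_torque': array([ 6.83461956e-03, -5.58209717e+01,  5.04717600e+01,  1.30441718e-02,
       -1.52268062e-04,  8.85906388e-06]), 'ee_pos': array([ 229.0702074 , -554.34093179,  303.21107243]), 'tool_rot': array([ 9.80876752e-01,  1.94629080e-01,  2.87963293e-06, -5.64916469e-04]), 'force': array([-0.21337526,  0.26507855,  1.31745264]), 'ft_torque': array([-0.04739406, -0.01302255,  0.03313725]), 'grip_force': 0.0, 'grip_width': 1.0015062603658367}
```

View pics/top0.png

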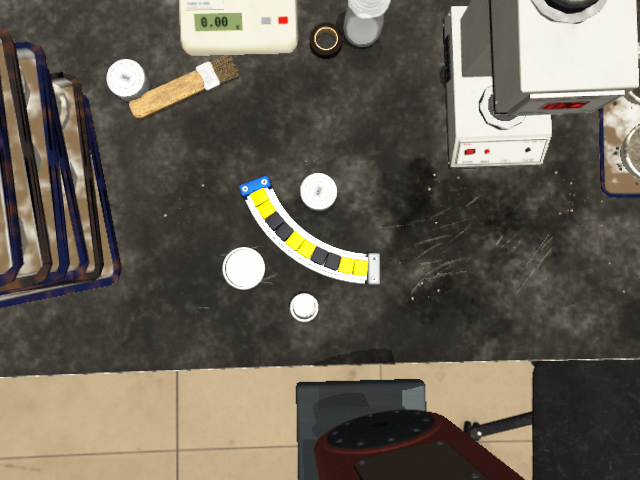

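View pics/side0.png

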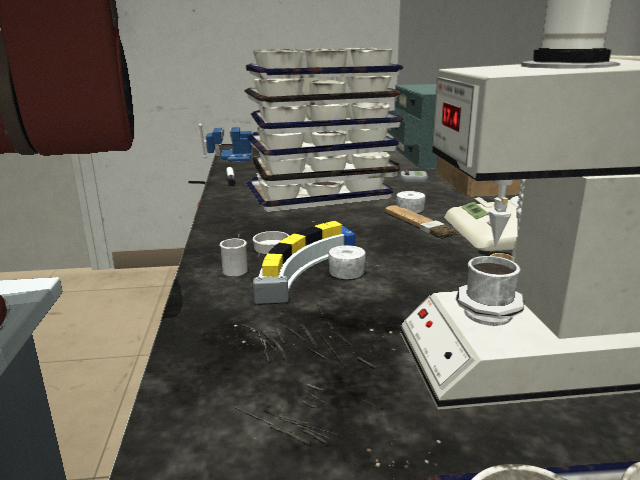

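The top view shows the bar arcing from blue end block (256,187) to grey (373,268). The tin is inside the arc at (319,191), with the ring at (243,268) and the cup at (304,306) outside it. I'll enlarge this area.

```bash
python3 - <<'E'
import cv2
a=cv2.imread("pics/top0.png")[170:295,230:390]
cv2.imwrite("pics/crop0.png",cv2.resize(a,None,fx=4.7,fy=4.7,interpolation=cv2.INTER_CUBIC))
E
```

```text
(no output)
```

View pics/crop0.png

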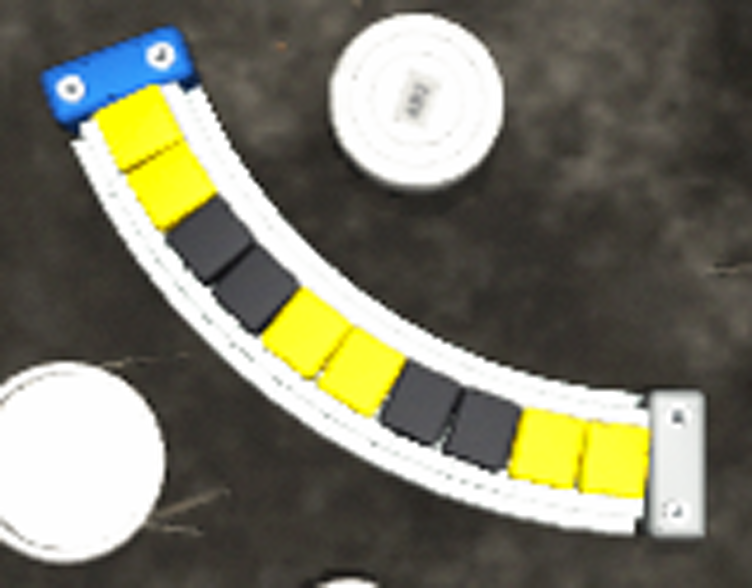

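```bash
cat > h.py <<'E'
import numpy as np, cv2
from plant import monitor, vision
from scipy.spatial.transform import Rotation as Rot
def px2w(name,p,z):
    c=vision.calibration(name); K=np.array(c["mtx"])
    d=cv2.undistortPoints(np.array(p,float).reshape(-1,1,2),K,np.array([c["k1"],0,0,0.]),None).reshape(-1,2)
    d=np.c_[d,np.ones(len(d))]@c["R"]; o=-c["R"].T@c["t"]
    return o+d*((z-o[2])/d[:,2])[:,None]
def w2px(name,X):
    c=vision.calibration(name)
    return cv2.projectPoints(np.array(X,float).reshape(-1,1,3),cv2.Rodrigues(c["R"])[0],c["t"],c["mtx"],np.array([c["k1"],0,0,0.]))[0].reshape(-1,2)
E
python3 - <<'E'
from h import *
from scipy.optimize import least_squares
np.set_printoptions(precision=1,suppress=True)
u=np.array([(141,128),(171,185),(212,237),(257,290),(308,332),(361,371),(421,401),(482,428),(548,447),(616,459)])
W=px2w("top",(u+.5)/4.7-.5+[230,170],52)[:,:2]
print(W, np.linalg.norm(np.diff(W,axis=0),axis=1))
s=(np.arange(10)-4.5)*.11
# bar middle m, frame yaw a: blue at +y; center at m+200*ex
def pt(p,s): # s>0 toward grey
    a=p[2]; ex=np.array([np.cos(a),np.sin(a)]); ey=np.array([-ex[1],ex[0]])
    return p[:2]+200*ex-200*np.cos(s)[:,None]*ex-200*np.sin(s)[:,None]*ey
r=min((least_squares(lambda p:(pt(p,s)-W).ravel(),[*W.mean(0),a]) for a in(-2,-1,0,1,2,3)),key=lambda r:r.cost)
print(r.x,"\nres",(pt(r.x,s)-W).T)
print(px2w("side",[(271,266)],52),px2w("side",[(329,230)],52))
n=pt(r.x,np.arange(-2.3,2.31,.5)*.22);print("path",n)
c=pt(r.x,(np.arange(5)-2)*.22);print("sections",c)
o=monitor.get_obs();print(Rot.from_quat(o["tool_rot"]).as_matrix())
E
```

```text
[[601.1 201.7]
 [582.  192.3]
 [564.5 179.3]
 [546.8 165. ]
 [532.6 148.7]
 [519.4 131.8]
 [509.  112.6]
 [499.7  93. ]
 [492.9  71.8]
 [488.4  49.8]] [21.2 21.8 22.8 21.6 21.5 21.8 21.7 22.3 22.4]
[525.7 140.5  -0.6] 
res [[ 0.6  0.2 -0.4  0.7 -0.   0.1 -0.7 -0.3 -0.2 -0. ]
 [ 0.8 -0.2  0.3  0.2  0.4 -0.4 -0.1 -0.6 -0.3  0. ]]
[[487.8  36.4  52. ]] [[589.4 171.5  52. ]]
path [[603.6 203.4]
 [584.1 193.2]
 [565.9 180.9]
 [549.1 166.7]
 [533.9 150.8]
 [520.7 133.3]
 [509.4 114.4]
 [500.2  94.4]
 [493.3  73.5]
 [488.7  52. ]]
sections [[591.8 197.5]
 [555.6 172.6]
 [525.7 140.5]
 [503.6 102.5]
 [490.3  60.7]]
[[ 0.9  0.4 -0. ]
 [ 0.4 -0.9  0. ]
 [ 0.  -0.  -1. ]]
```

The arc model fits the points to under 1 mm. I'll move towards a point above section 1, turning −67.5° so the tool axes line up with the world axes and joint 6 stays in range.

Call:
step_arm:
  plan: [50,-45,0,-7,100,-89,0,-14,150,-133,0,-21,200,-177,0,-28,250,-221,0,-35,300,-265,0,-42,350,-310,0,-49,400,-354,0,-56,450,-398,0,-63,500,-442,0,-67.5,550,-486,0,-67.5,600,-531,0,-67.5]
  claw: -1
  force: 40

```text
time: 1.1
ee_pos: [449.1, -103.3, 303.8]
tool_rot: [0.707, 0.707, -0.0, 0.0]
force: [-0.1, -0.4, 0.5]
grip_width: 0.001
grip_force: 0.0
```

```bash
cat > s.py <<'E'
from h import *
np.set_printoptions(precision=2,suppress=True)
o=monitor.get_obs()
print(o["time"],o["q"],o["ee_pos"],o["force"],o["grip_width"]);print(Rot.from_quat(o["tool_rot"]).as_matrix())
E
python3 s.py
```

```text
1.1 [-0.51 -0.32 -0.3   1.59 -0.    1.06] [ 449.07 -103.28  303.82] [-0.1  -0.41  0.51] 0.0005293865533003588
[[ 0.  1.  0.]
 [ 1. -0. -0.]
 [-0.  0. -1.]]
```

Call:
step_arm:
  plan: [34,17,0,0,68,34,0,0,102,50,0,0,136,66,0,0,170,83,0,0,204,100,0,0,238,116,0,0,272,133,0,0,304,149,0,0,304,149,35,0,304,149,70,0,304,149,100,0]

```text
time: 2.1
ee_pos: [597.8, 199.3, 201.4]
tool_rot: [0.707, 0.707, -0.0, -0.0]
force: [1.0, 0.6, -1.0]
grip_width: -0.0
grip_force: 0.0
```

Call:
step_arm:
  plan: [0,0,30,0,0,0,50,0,0,0,60,0,0,0,60,0,0,0,60,0,0,0,60,0]

```text
time: 2.6
ee_pos: [598.9, 198.6, 145.8]
tool_rot: [0.707, 0.707, 0.001, 0.001]
force: [-0.7, 0.5, -0.5]
grip_width: -0.005
grip_force: 0.0
```

```bash
python3 s.py; python3 - <<'E'
from h import *
for n in("top","side"):
    im=vision.camera(n); a=im[130:310,230:450] if n=="top" else im[120:320,180:420]
    cv2.imwrite(f"pics/{n}1.png",cv2.resize(a,None,fx=3,fy=3,interpolation=cv2.INTER_CUBIC))
p=monitor.get_obs()["ee_pos"]-[0,0,73]; print(w2px("side",p),w2px("top",p))
E
```

```text
2.6 [ 0.11  0.23 -0.06  1.29 -0.    1.69] [598.95 198.59 145.82] [-0.72  0.51 -0.47] -0.005157669997621914
[[ 0.  1.  0.]
 [ 1. -0.  0.]
 [ 0.  0. -1.]]
[[332.47932419 212.91984028]] [[260.36409987 196.31764433]]
```

View pics/side1.png

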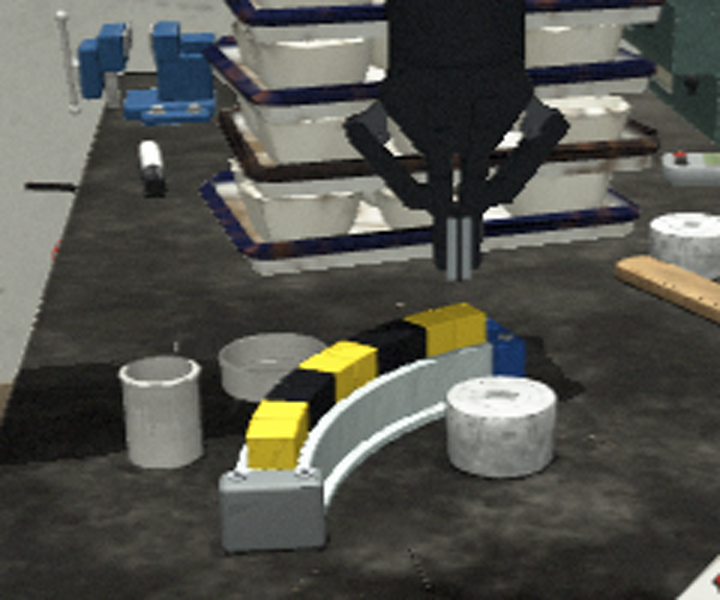

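The side view shows the closed tip at about (333,213) in full-frame pixels, which matches the projection and puts it above section 1. Next I'll lower it gently.

Call:
step_arm:
  plan: [0,0,5,0,0,0,10,0,0,0,15,0,0,0,17,0,0,0,19,0,0,0,20,0,0,0,20,0,0,0,20,0,0,0,20,0]

```text
time: 3.45
ee_pos: [598.2, 198.5, 124.2]
tool_rot: [0.707, 0.707, 0.0, 0.0]
force: [-2.1, -0.5, 2.9]
grip_width: -0.001
grip_force: 1.1
```

```bash
cat > r.py <<'E'
from h import *
np.set_printoptions(precision=2,suppress=True)
L=[]
for i in range(5):
    vision.camera("side"); o=monitor.get_obs(); L.append([o["time"],*o["ee_pos"],*o["force"]])
L=np.array(L); print(L); print(L.mean(0))
E
python3 r.py
```

```text
[[  3.5  598.13 198.52 124.17  -0.86   0.58   2.18]
 [  3.55 598.14 198.51 124.14  -2.15   0.53   2.33]
 [  3.6  598.12 198.51 124.08  -1.06  -0.27   1.86]
 [  3.65 598.14 198.5  124.09  -1.45  -0.39   2.37]
 [  3.7  598.12 198.49 124.04  -1.88  -0.77   2.54]]
[  3.6  598.13 198.51 124.1   -1.48  -0.07   2.26]
```

Call:
step_arm:
  plan: [0,0,1.5,0,0,0,3,0,0,0,4.5,0,0,0,5,0,0,0,5,0,0,0,5,0]

```text
time: 4.2
ee_pos: [598.2, 198.5, 119.1]
tool_rot: [0.707, 0.707, 0.0, 0.0]
force: [-1.6, -0.6, 5.4]
grip_width: 0.001
grip_force: 2.6
```

```bash
python3 r.py | tail -1; python3 - <<'E'
from h import *
np.set_printoptions(precision=1,suppress=True)
p=[525.7,140.5,-.6]
import math
ex=np.array([math.cos(-.598),math.sin(-.598)]);ey=np.array([-ex[1],ex[0]])
b=monitor.get_obs()["ee_pos"][:2]
for s in np.linspace(-2.1,2.25,48)*.22:
    q=np.array(p[:2])+200*ex*(1-math.cos(s))-200*math.sin(s)*ey
    print((q-b)[::-1].round(1),end=" ")
E
```

```text
[  4.35 598.23 198.51 119.16  -0.99   0.2    5.19]
[ 3.9 -5. ] [ 1.8 -8.5] [ -0.3 -12. ] [ -2.4 -15.5] [ -4.7 -18.9] [ -7.  -22.2] [ -9.3 -25.5] [-11.8 -28.8] [-14.3 -32. ] [-16.9 -35.2] [-19.5 -38.3] [-22.2 -41.3] [-25.  -44.3] [-27.8 -47.2] [-30.7 -50.1] [-33.6 -52.9] [-36.6 -55.7] [-39.7 -58.4] [-42.8 -61. ] [-45.9 -63.6] [-49.1 -66.1] [-52.4 -68.6] [-55.7 -70.9] [-59.  -73.2] [-62.5 -75.5] [-65.9 -77.6] [-69.4 -79.7] [-72.9 -81.8] [-76.5 -83.7] [-80.1 -85.6] [-83.8 -87.4] [-87.4 -89.1] [-91.2 -90.8] [-94.9 -92.4] [-98.7 -93.9] [-102.5  -95.3] [-106.4  -96.6] [-110.2  -97.9] [-114.1  -99.1] [-118.  -100.2] [-122.  -101.2] [-125.9 -102.2] [-129.9 -103.1] [-133.9 -103.8] [-137.9 -104.5] [-142.  -105.2] [-146.  -105.7] [-150.  -106.2]
```

```bash
python3 - <<'E'
from h import *
import math
a=-.6385
ex=np.array([math.cos(a),math.sin(a)]);ey=np.array([-ex[1],ex[0]])
b=np.array([598.2,198.5])
for s in np.linspace(-2.1,2.25,44)*.22:
    q=np.array([525.7,140.5])+200*ex*(1-math.cos(s))-200*math.sin(s)*ey
    print((q-b)[::-1].round(1).tolist(),end=" ")
E
```

```text
[1.1, -2.5] [-1.0, -6.5] [-3.1, -10.4] [-5.4, -14.2] [-7.7, -18.0] [-10.1, -21.8] [-12.6, -25.5] [-15.1, -29.1] [-17.8, -32.7] [-20.5, -36.2] [-23.3, -39.6] [-26.2, -43.0] [-29.1, -46.4] [-32.2, -49.6] [-35.3, -52.8] [-38.5, -55.9] [-41.7, -59.0] [-45.0, -62.0] [-48.4, -64.9] [-51.8, -67.7] [-55.3, -70.5] [-58.9, -73.1] [-62.5, -75.7] [-66.2, -78.2] [-69.9, -80.7] [-73.7, -83.0] [-77.5, -85.3] [-81.4, -87.5] [-85.3, -89.5] [-89.3, -91.5] [-93.3, -93.5] [-97.4, -95.3] [-101.5, -97.0] [-105.6, -98.7] [-109.8, -100.2] [-114.0, -101.7] [-118.2, -103.0] [-122.5, -104.3] [-126.8, -105.4] [-131.1, -106.5] [-135.5, -107.5] [-139.8, -108.4] [-144.2, -109.2] [-148.6, -109.8]
```

Call:
step_arm:
  plan: [0.5,-1.5,0,0,0,-4,0,0,-1,-6.5,0,0,-3,-10.5,0,0,-5.5,-14,0,0,-7.5,-18,0,0,-10,-22,0,0,-12.5,-25.5,0,0,-15,-29,0,0,-18,-32.5,0,0,-20.5,-36,0,0,-23.5,-39.5,0,0]

```text
time: 5.45
ee_pos: [558.3, 175.1, 119.1]
tool_rot: [0.707, 0.707, 0.001, 0.0]
force: [2.7, 1.7, 4.6]
grip_width: -0.002
grip_force: 2.6
```

Call:
step_arm:
  plan: [-2.5,-3.5,0,0,-5.5,-7,0,0,-8.5,-10,0,0,-12,-13.5,0,0,-15,-16.5,0,0,-18,-19.5,0,0,-21.5,-22.5,0,0,-25,-25.5,0,0,-28.5,-28,0,0,-32,-31,0,0,-35.5,-33.5,0,0,-39,-36,0,0]

```text
time: 6.45
ee_pos: [522.1, 136.2, 119.0]
tool_rot: [0.707, 0.707, 0.0, -0.0]
force: [2.6, 3.9, 5.4]
grip_width: -0.0
grip_force: 2.6
```

Call:
step_arm:
  plan: [-3.5,-2.5,0,0,-7.5,-5,0,0,-11,-7.5,0,0,-15,-10,0,0,-19,-12,0,0,-23,-14,0,0,-27,-16,0,0,-31,-18,0,0,-35,-20,0,0,-39,-21.5,0,0,-43,-23,0,0,-47,-24.5,0,0]

```text
time: 7.45
ee_pos: [497.4, 89.4, 118.8]
tool_rot: [0.707, 0.707, 0.0, -0.0]
force: [1.1, 3.9, 5.4]
grip_width: -0.001
grip_force: 2.7
```

Call:
step_arm:
  plan: [-4.5,-1.5,0,0,-8.5,-3,0,0,-13,-4.5,0,0,-17.5,-5.5,0,0,-21.5,-6.5,0,0,-26,-7.5,0,0,-30.5,-8.5,0,0,-34.5,-9,0,0,-37.5,-9.5,0,0,-38.5,-9.5,0,0,-38.5,-9.5,0,0,-38.5,-9.5,0,0]

```text
time: 8.45
ee_pos: [487.6, 50.8, 118.6]
tool_rot: [0.707, 0.707, -0.0, -0.001]
force: [-0.5, 0.7, 5.9]
grip_width: -0.005
grip_force: 2.7
```

Call:
step_arm:
  plan: [0,0,-3,0,0,0,-8,0,0,0,-15,0,0,0,-30,0,0,0,-60,0,0,0,-90,0,0,0,-120,0,0,0,-145,0,0,0,-155,0,0,0,-160,0,0,0,-160,0,0,0,-160,0]

```text
time: 9.45
ee_pos: [487.9, 50.6, 277.5]
tool_rot: [0.707, 0.707, -0.001, -0.001]
force: [-0.1, -1.1, 0.4]
grip_width: -0.001
grip_force: 0.0
```

```bash
python3 - <<'E'
from h import *
im=vision.camera("top"); cv2.imwrite("pics/top2.png",im)
im=vision.camera("side"); d=cv2.absdiff(im,cv2.imread("pics/side0.png"))[220:310,210:375]
A=np.hstack([im[220:310,210:375],cv2.imread("pics/side0.png")[220:310,210:375]])
cv2.imwrite("pics/cmp.png",cv2.resize(np.vstack([A,np.hstack([d,d])]),None,fx=2.4,fy=2.4)); print(d.max())
E
python3 s.py
```

```text
144
9.55 [-0.16 -0.23 -0.28  1.53 -0.    1.41] [487.74  50.68 277.09] [-0.72  0.31 -0.49] 0.004453952926046156
[[ 0.  1. -0.]
 [ 1. -0.  0.]
 [ 0. -0. -1.]]
```

View pics/cmp.png

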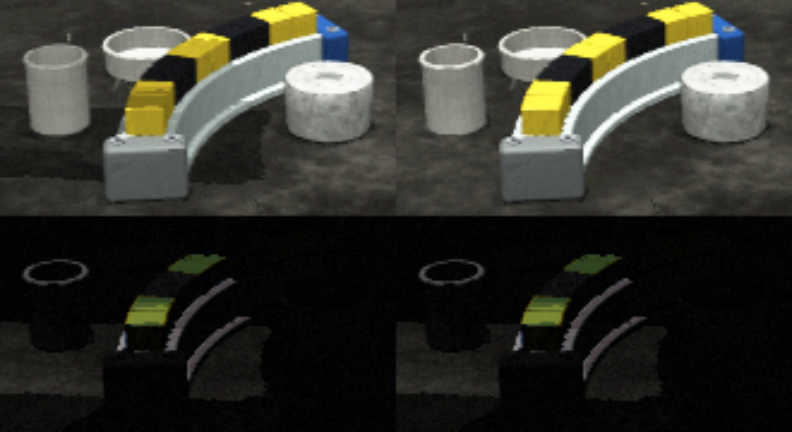

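The before-and-after side views differ only in the arm's shadow. The strip, cup, tin and ring have not moved, and the bar is back up.

```bash
python3 -c "
from plant import job
print(job.sign_off())"
```

```text
the job is handed in; nothing more can be done
None
```

I ran the closed fingertips along the bar from section 1 to section 5 at about 5 N, roughly 5–6 mm down and clear of the stop; after lifting, the bar sprang back, nothing had moved in the side view, and I handed the job in at about 9.6 s.

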